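# Turn the upside-down pestle at the spice stall

### The job

One of the two wooden pestles has been put away the wrong way round, with its thick pounding head down in its sloping steel pot and only the thin handle sticking out. Pull it out, turn it end for end, and put it back in the same pot handle first, all the way in, so that the head is out in the air to dry. Leave the other pestle as it is in its own pot, and let go when done.

Things in the scene. Friction and masses are not known exactly. Their poses are not given: they have to be found in the camera images.
- pestle_mid (a point): pestle to turn: light wood, round, 280 mm long, 120 g. Point on its axis half-way along: the place to grip, 45 mm outside the pot's lip before and after. z axis: towards the thick head. Handle 22 mm thick from butt to 215 mm, swelling to the 35 mm head (last 35 mm). Balances 28 mm headward of this point. Starts head down on the pot's floor, lolling on the lip, handle rising 25 deg above level.
- pestle_butt (a point): centre of the flat handle end (butt) of the same pestle, 140 mm from pestle_mid; same axes
- pot_mouth (a point): mouth centre of the pestle's pot (the one it starts in): fixed steel can, 44 mm inside, 50 mm outside diameter, 95 mm deep, sloping on a low wooden stand, 93 mm above the table. z axis: the can's axis, out of the mouth, 35 deg above level, towards the robot's left; floor at z = -0.095. y level; x to the mouth's lower side. A like pot beside it holds the other pestle.
- spare_mid (a point): middle of the other, identical pestle, which already stands handle first in the second pot with its head out: leave it there. Its z axis points to its head.

How it is judged:
On the way, in this order (a step that is already met when the one before it is completed fails the run):
1. the pestle is pulled right out of its pot (its middle more than 150 mm from the centre of the mouth) (distance between pestle_mid and pot_mouth above 0.15 m), for 0.1 s.
2. the pestle is turned so that its head is the upper end, its axis less than 75 degrees from vertical (angle between pestle_mid's own z axis and vertical below 1.309 rad), for 0.1 s.
At the end, for the whole second after the job is handed in: The pestle rests in the pot it came from, handle first: its butt inside the can and no more than 25 mm short of the can's floor, its axis within 23 degrees of the can's (it may loll on the lip), at rest and let go; the other pestle is within 30 mm of where it was (z of pestle_butt in the frame of pot_mouth between -0.105 and -0.07 m and x of pestle_butt in the frame of pot_mouth between -0.025 and 0.025 m and y of pestle_butt in the frame of pot_mouth between -0.025 and 0.025 m and angle between the z axis of pestle_mid and the z axis of pot_mouth, either way round below 0.4 rad and linear speed of pestle below 0.02 m/s and distance of spare_mid from where it was at the start of the episode below 0.03 m); the robot touches nothing.
It fails at once if the other pestle is moved by more than 30 mm (distance of spare_mid from where it was at the start of the episode above 0.03 m).
It also fails if it takes over 45 s, if anything falls off the work surface, if the arm or the gripper's body presses on something with over 40 N, if the wrist force passes 120 N, or if a joint passes its speed limit or range.

### The arm

A 6-joint arm with a two-finger parallel gripper is mounted at the origin on the work surface. World frame = base frame: x ahead of the robot, y to its left, z up, the work surface at z = 0. Lengths are in m, angles in rad, forces in N, time in s.
With the tool pointing down it reaches from about 0.425 to 0.95 m from the base axis. Payload 3.5 kg.
Tool frame: the origin (TCP) lies between the finger pads; the fingertips stand 14 mm ahead of it and the grasp point (between the pads) lies 5 mm behind it; z points along the fingers, y is the line along which they close (so a half turn about z gives the same grasp; the last joint's range is limited). The gripper opens to 85 mm and grips with 20 to 120 N. Pads are 22 mm wide; open, the fingers measure 114 mm over their backs; the gripper's body (76 mm by 85 mm) begins 54 mm behind the grasp point. The pads swing forward as they close: fully open they stand 13 mm farther back than shut.
Start: joints at [1.032, 0.286, 1.577, -0, 1.279, -0.15], TCP at [0.256, 0.625, 0.245] pointing down, gripper open.
Joint ranges: [-2.77, 2.77], [-0.9, 2.22], [0.21, 2.48], [-1.53, 4.67], [0.24, 2.81], [-2.84, 2.84]. Speed limits (rad/s): [2.79, 2.79, 3.14, 3.14, 3.14, 3.14].

### API

Orientations are given as a unit quaternion [x, y, z, w].
In Python, from plant import * gives the robot as it stands.
- The arm moves only by the tool step_arm, never from a script. Its argument "commands" is a list of rows, each an object of numbers: "gripper": the gripper's target within -1 to 1 (shut at 1, half-way at 0, fully open at -1); "x", "y", "z": the shift along the tool's x, y, z in mm; "spin": the turn about the tool's z in degrees. A call has exactly 10 rows; each row shifts and turns the commanded pose from where the row before left it, along the tool's axes as they then stand; what a row does not reach is not made up. A row lasts 1/10 s, in which the tool goes at most 50 mm and 8.59 degrees, less where a joint would pass 70% of its speed; a pose out of reach is approached as far as the arm can. A call with a gripper value outside its range is refused whole. The fingers move at their own pace and stop on an object; "force" is the grip in N (left out, the last holds). Time passes only in rows, so rows that do not move let the fingers close, or fill a call up. It gives the time, the measured TCP pose, the force, the opening and the grip force at its end, in the units of the state.
- get_state(): the state, without advancing time (a new reading comes with each control period).
- read_camera(name): name is "scene" or "top" or "wrist"; returns a dict with "color" (384x512x3 uint8, red, green, blue), "z_map" (384x512 float32, m along the optical axis (not along the pixel's ray), 0 where there is no reading), "fx", "fy", "cx", "cy" (pixels), "distortion" ([k1, k2, p1, p2, k3] as OpenCV has them; the pictures are not rectified), "eye" and "attitude" of the camera in the world; the wrist camera has in their place "mount" (4x4, takes a point from camera to tool coordinates, whose origin is the TCP and whose axes are the flange's). Camera axes: x right, y up, looking along -z (the intrinsics and any distortion apply to the point x, -y, -z); pixel columns grow to the right and rows downward; lengths in m; the calibration is good to about 2 mm. A picture is of the moment at which its call begins: read the wrist's pose just before it.
- sign_off(): hands the job in; it is judged then, once.
The state is a dict: "time": time; "qpos": joint angles; "dq": joint speeds; "joint_efforts": joint torques, N m; "eef_pos": TCP position; "tcp_rot": TCP orientation; "contact_force": force on the tool from outside, world axes, zero at the start; "wrist_torque": the same for the moment, N m; "opening": opening from 0.0 (shut) to 1.0 (fully open); "finger_force": force on a finger pad.
Only numpy, scipy, OpenCV 4.12 (cv2) and the standard library are available. Lean on these libraries where they do the work, as an engineer would, in place of code of your own. Each camera call takes 0.05 s, during which the arm holds its last target. There are 200 camera calls.

## Working session

There is one attempt and no reset: what is moved stays moved. The work goes in short steps, Python scripts to look and compute and a tool call to move; the robot and the scene stay as the last step left them, time stands still between calls to the robot, and variables do not carry over. Pictures are saved under pics/ and viewed, at most 10 in all, crops included, and the job is handed in when it is done.

Besides the shell and the picture viewer there is one more tool, called after "Emit:" in YAML: its name, and indented under it one key for each argument. step_arm: Moves the arm, as the interface text tells. Its arguments: {"type":"object","properties":{"commands":{"type":"array"},"force":{"type":"number"}},"required":["commands"]}

```bash
mkdir -p pics; ls; cat > h.py <<'E'
from plant import *
import numpy as np, cv2, pickle
from scipy.spatial.transform import Rotation as R
def cam(name):
    s=get_state(); c=read_camera(name)
    if name=='wrist':
        T=np.eye(4);T[:3,:3]=R.from_quat(s['tcp_rot']).as_matrix();T[:3,3]=s['eef_pos'];M=T@np.array(c['mount'])
    else:
        M=np.eye(4);a=np.array(c['attitude']);M[:3,:3]=a if a.shape==(3,3) else R.from_quat(a).as_matrix();M[:3,3]=c['eye']
    c['M']=M;return c
def cloud(c):
    h,w=c['z_map'].shape;K=np.array([[c['fx'],0,c['cx']],[0,c['fy'],c['cy']],[0,0,1.]])
    u,v=np.meshgrid(np.arange(w),np.arange(h))
    p=cv2.undistortPoints(np.stack([u,v],-1).reshape(-1,1,2).astype(float),K,np.array(c['distortion'],float)).reshape(h,w,2)
    z=c['z_map'];P=np.stack([p[...,0]*z,-p[...,1]*z,-z],-1)
    Q=P@c['M'][:3,:3].T+c['M'][:3,3];Q[z==0]=np.nan;return Q
E
python3 - <<'E'
from h import *
o=[]
for n in('scene','top'):
    c=cam(n);c['P']=cloud(c);pickle.dump(c,open(n+'.pkl','wb'));o.append(c['color']);print(n,c['M'].round(3).tolist(),c['fx'])
cv2.imwrite('pics/a.png',cv2.resize(cv2.vconcat([x[...,::-1] for x in o]),(400,600)))
cv2.imwrite('pics/s.png',o[0][...,::-1]);cv2.imwrite('pics/t.png',o[1][...,::-1])
print(get_state())
E
```

```text
pics
scene [[0.509, -0.736, 0.446, 0.866], [0.861, 0.439, -0.257, -0.266], [-0.007, 0.515, 0.857, 0.742], [0.0, 0.0, 0.0, 1.0]] 450.9460752251072
top [[0.011, 0.991, -0.134, 0.464], [-1.0, 0.013, 0.016, -0.063], [0.018, 0.134, 0.991, 0.812], [0.0, 0.0, 0.0, 1.0]] 438.0706971069096
{'time': 0.1, 'qpos': array([ 1.03201825e+00,  2.87122724e-01,  1.57805658e+00,  4.35565452e-06,
        1.27863249e+00, -1.49991033e-01]), 'dq': array([-0.00070811, -0.00145104, -0.00187106,  0.00082015, -0.00057594,
       -0.00015608]), 'joint_efforts': array([ 5.09939600e-04, -4.07294154e+01, -2.93700027e+01, -1.88137165e-04,
        3.41640196e-03, -1.75984854e-05]), 'eef_pos': array([0.25553391, 0.62413326, 0.24404098]), 'tcp_rot': array([ 1.93172015e-01,  9.81164279e-01, -1.04371452e-03, -3.76572086e-04]), 'contact_force': array([-0.57946244,  0.26204535, -0.09996711]), 'wrist_torque': array([ 0.05021348, -0.03485792, -0.03774422]), 'finger_force': 0.0, 'opening': 1.0012514246200492}
```

View pics/s.png

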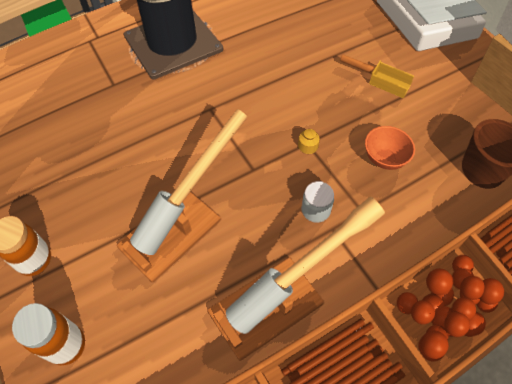

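View pics/t.png

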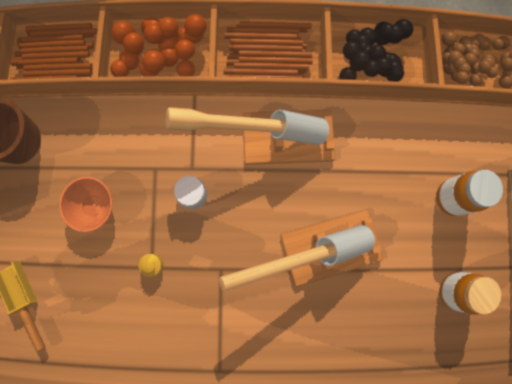

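The scene view shows the wrong-way pestle, thin handle out, from butt (240,115) to pot (157,222). In the top view it runs from (224,283) to pot (347,245). The other pestle, head out, is farther from the robot. Now I'll fit the axes.

```bash
python3 - <<'E'
from h import *
from collections import OrderedDict
box={'scene':[(160,105,250,210),(125,185,190,262)],'top':[(215,240,335,295),(312,220,382,270)]}
for n in('scene','top'):
    c=pickle.load(open(n+'.pkl','rb'));P=c['P'];h=cv2.cvtColor(c['color'],cv2.COLOR_RGB2HSV)
    print(n,'table z',np.nanmedian(P[...,2]).round(4))
    for k,b in zip(('pestle','pot'),box[n]):
        m=np.zeros(P.shape[:2],bool);m[b[1]:b[3],b[0]:b[2]]=1
        m&=(P[...,2]>.035)&((h[...,1]<70) if k=='pot' else (h[...,1]>70)&(h[...,2]>150))
        nl,lab,st,_=cv2.connectedComponentsWithStats(m.astype(np.uint8));m=lab==1+np.argmax(st[1:,4])
        q=P[m];mu=np.median(q,0);
        for _ in range(3):
            u,s,vt=np.linalg.svd(q-q.mean(0),full_matrices=False);d=vt[0]*np.sign(vt[0][1])
            r=q-q.mean(0);e=np.linalg.norm(r-np.outer(r@d,d),axis=1);q=q[e<(.016 if k=='pestle' else .03)]
        t=(q-q.mean(0))@d
        # camera-facing offset of surface -> axis
        v=c['M'][:3,3]-q.mean(0);v-=d*(v@d);v/=np.linalg.norm(v)
        rad=.011 if k=='pestle' else .025
        ax=q.mean(0)-v*rad*np.pi/4
        print(k,len(q),'elev',np.degrees(np.arcsin(d[2])).round(1),'yaw',np.degrees(np.arctan2(d[1],d[0])).round(1),'ends',(ax+d*t.min()).round(4),(ax+d*t.max()).round(4),'len',np.ptp(t).round(3),'zmax',q[:,2].max().round(3))
E
```

```text
scene table z 0.0007
pestle 1441 elev 25.3 yaw 106.8 ends [ 0.4689 -0.1996  0.0799] [ 0.4181 -0.0314  0.1631] len 0.194 zmax 0.174
pot 1623 elev 34.9 yaw 106.9 ends [ 0.4914 -0.2771  0.036 ] [ 0.4676 -0.1984  0.0933] len 0.1 zmax 0.114
top table z 0.0006
pestle 1648 elev 24.9 yaw 106.6 ends [ 0.4715 -0.2101  0.0752] [ 0.4177 -0.0292  0.1626] len 0.208 zmax 0.174
pot 1140 elev 31.9 yaw 108.8 ends [ 0.4924 -0.2785  0.0378] [ 0.464  -0.1949  0.0927] len 0.104 zmax 0.115
```

Emit:
step_arm:
  commands:
    - {"gripper":-1,"spin":8.5}
    - {"gripper":-1,"spin":8.5}
    - {"gripper":-1,"spin":8.5}
    - {"gripper":-1,"spin":8.5}
    - {"gripper":-1,"spin":8.5}
    - {"gripper":-1,"spin":8.4}
    - {"gripper":-1,"y":35}
    - {"gripper":-1,"y":35}
    - {"gripper":-1,"y":30}
    - {"gripper":-1,"x":-20}

```text
invalid input
```

Emit:
step_arm:
  commands:
    - {"gripper":-1,"x":-40}
    - {"gripper":-1,"x":-40}
    - {"gripper":-1,"x":-40}
    - {"gripper":-1,"x":-40}
    - {"gripper":-1,"x":-40}
    - {"gripper":-1,"x":-40}
    - {"gripper":-1,"x":-40}
    - {"gripper":-1,"x":-40}
    - {"gripper":-1,"x":-40}
    - {"gripper":-1,"x":-40}

```text
invalid input
```

Emit:
step_arm:
  commands:
    - {"gripper":-1,"x":-40}
    - {"gripper":-1,"x":-40}
    - {"gripper":-1,"x":-40}
    - {"gripper":-1,"x":-40}
    - {"gripper":-1,"x":-40}
    - {"gripper":-1,"x":-40}
    - {"gripper":-1,"x":-40}
    - {"gripper":-1,"x":-40}
    - {"gripper":-1,"x":-40}
    - {"gripper":-1,"x":-20}

```text
invalid input
```

Emit:
step_arm:
  commands:
    - {"gripper":-1,"y":-35}
    - {"gripper":-1,"y":-35}
    - {"gripper":-1,"y":-35}
    - {"gripper":-1,"y":-29}
    - {"gripper":-1,"z":30}
    - {"gripper":-1,"z":20}
    - {"gripper":-1}
    - {"gripper":-1}
    - {"gripper":-1}
    - {"gripper":-1}

```text
invalid input
```

```bash
cat > fit.py <<'E'
from h import *
def look(png,zmin=.06):
    s=get_state();c=cam('wrist');P=cloud(c);cv2.imwrite(png,c['color'][...,::-1]);print('tcp',s['eef_pos'].round(4),R.from_quat(s['tcp_rot']).as_matrix()[:,0].round(3),'q6',s['qpos'][5].round(3))
    return s,c,P
E
python3 - <<'E'
from fit import *
s,c,P=look('pics/w1.png')
h=cv2.cvtColor(c['color'],cv2.COLOR_RGB2HSV)
m=(P[...,2]>.06)&(P[...,2]<.2)&(h[...,1]>70)&(h[...,2]>120)
Rm=R.from_quat(s['tcp_rot']).as_matrix();L=(P-s['eef_pos'])@Rm
m&=(abs(L[...,1])<.03)
q=P[m]; l=L[m]
for a in np.arange(-.1,.16,.02):
    k=abs(l[:,0]-a)<.004
    if k.sum()>5: print(round(a,2),k.sum(),'y mid',((l[k,1].min()+l[k,1].max())/2).round(4),'w',np.ptp(l[k,1]).round(4),'top z',np.percentile(q[k,2],98).round(4))
E
```

```text
tcp [0.2555 0.6241 0.244 ] [-0.925  0.379  0.   ] q6 -0.15
```

View pics/w1.png

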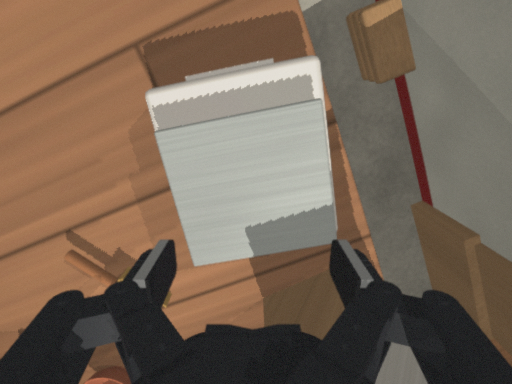

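The calls were refused and the arm hasn't moved: the picture still shows the scale under the start pose, around (245,170). I'll try again with every key filled in.

Emit:
step_arm:
  commands:
    - {"gripper":-1,"x":0,"y":0,"z":0,"spin":8.5}
    - {"gripper":-1,"x":0,"y":0,"z":0,"spin":8.5}
    - {"gripper":-1,"x":0,"y":0,"z":0,"spin":8.5}
    - {"gripper":-1,"x":0,"y":0,"z":0,"spin":8.5}
    - {"gripper":-1,"x":0,"y":0,"z":0,"spin":8.5}
    - {"gripper":-1,"x":0,"y":0,"z":0,"spin":8.4}
    - {"gripper":-1,"x":0,"y":35,"z":0,"spin":0}
    - {"gripper":-1,"x":0,"y":35,"z":0,"spin":0}
    - {"gripper":-1,"x":0,"y":30,"z":0,"spin":0}
    - {"gripper":-1,"x":-20,"y":0,"z":0,"spin":0}

```text
time: 1.15
eef_pos: [0.3601, 0.6352, 0.2426]
tcp_rot: [0.597, 0.803, -0.001, 0.0]
contact_force: [0.0, -0.2, 0.1]
opening: 1.002
finger_force: 0.0
```

Emit:
step_arm:
  commands:
    - {"gripper":-1,"x":-40,"y":0,"z":0,"spin":0}
    - {"gripper":-1,"x":-40,"y":0,"z":0,"spin":0}
    - {"gripper":-1,"x":-40,"y":0,"z":0,"spin":0}
    - {"gripper":-1,"x":-40,"y":0,"z":0,"spin":0}
    - {"gripper":-1,"x":-40,"y":0,"z":0,"spin":0}
    - {"gripper":-1,"x":-40,"y":0,"z":0,"spin":0}
    - {"gripper":-1,"x":-40,"y":0,"z":0,"spin":0}
    - {"gripper":-1,"x":-40,"y":0,"z":0,"spin":0}
    - {"gripper":-1,"x":-40,"y":0,"z":0,"spin":0}
    - {"gripper":-1,"x":-40,"y":0,"z":0,"spin":0}

```text
time: 2.15
eef_pos: [0.4731, 0.2499, 0.245]
tcp_rot: [0.596, 0.803, -0.0, -0.0]
contact_force: [0.6, 0.6, 0.6]
opening: 0.998
finger_force: 0.0
```

Emit:
step_arm:
  commands:
    - {"gripper":-1,"x":-40,"y":0,"z":0,"spin":0}
    - {"gripper":-1,"x":-40,"y":0,"z":0,"spin":0}
    - {"gripper":-1,"x":-40,"y":0,"z":0,"spin":0}
    - {"gripper":-1,"x":-40,"y":0,"z":0,"spin":0}
    - {"gripper":-1,"x":-40,"y":0,"z":0,"spin":0}
    - {"gripper":-1,"x":-40,"y":0,"z":0,"spin":0}
    - {"gripper":-1,"x":-40,"y":0,"z":0,"spin":0}
    - {"gripper":-1,"x":-40,"y":0,"z":0,"spin":0}
    - {"gripper":-1,"x":-40,"y":0,"z":0,"spin":0}
    - {"gripper":-1,"x":-20,"y":0,"z":0,"spin":0}

```text
time: 3.15
eef_pos: [0.5834, -0.115, 0.2449]
tcp_rot: [0.597, 0.802, -0.0, -0.0]
contact_force: [0.7, 0.4, 0.1]
opening: 1.005
finger_force: 0.0
```

Emit:
step_arm:
  commands:
    - {"gripper":-1,"x":0,"y":-35,"z":0,"spin":0}
    - {"gripper":-1,"x":0,"y":-35,"z":0,"spin":0}
    - {"gripper":-1,"x":0,"y":-35,"z":0,"spin":0}
    - {"gripper":-1,"x":0,"y":-29,"z":0,"spin":0}
    - {"gripper":-1,"x":0,"y":0,"z":30,"spin":0}
    - {"gripper":-1,"x":0,"y":0,"z":20,"spin":0}
    - {"gripper":-1,"x":0,"y":0,"z":0,"spin":0}
    - {"gripper":-1,"x":0,"y":0,"z":0,"spin":0}
    - {"gripper":-1,"x":0,"y":0,"z":0,"spin":0}
    - {"gripper":-1,"x":0,"y":0,"z":0,"spin":0}

```text
time: 4.15
eef_pos: [0.4557, -0.1512, 0.1968]
tcp_rot: [0.596, 0.803, 0.0, 0.001]
contact_force: [-0.1, -0.1, -0.5]
opening: 0.999
finger_force: 0.0
```

```bash
cat > w.py <<'E'
from fit import *
import sys
s,c,P=look(sys.argv[1])
h=cv2.cvtColor(c['color'],cv2.COLOR_RGB2HSV)
m=(P[...,2]>.06)&(P[...,2]<.25)&(h[...,1]>70)&(h[...,2]>120)
Rm=R.from_quat(s['tcp_rot']).as_matrix();L=(P-s['eef_pos'])@Rm
m&=(abs(L[...,1])<.035)
q=P[m]; l=L[m]
for a in np.arange(-.16,.18,.02):
    k=abs(l[:,0]-a)<.004
    if k.sum()>5: print(round(a,2),k.sum(),'y mid',((l[k,1].min()+l[k,1].max())/2).round(4),'w',np.ptp(l[k,1]).round(4),'top z',np.percentile(q[k,2],98).round(4))
E
python3 w.py pics/w2.png
```

```text
tcp [ 0.4557 -0.1512  0.1968] [-0.29   0.957 -0.002] q6 -0.826
-0.08 104 y mid -0.0043 w 0.0229 top z 0.0792
-0.06 98 y mid -0.002 w 0.0601 top z 0.0899
-0.04 124 y mid -0.0021 w 0.0219 top z 0.098
-0.02 144 y mid -0.0026 w 0.0214 top z 0.1076
-0.0 176 y mid -0.0023 w 0.0216 top z 0.117
0.02 222 y mid -0.0026 w 0.0209 top z 0.1265
0.04 276 y mid -0.0024 w 0.0211 top z 0.1358
0.06 350 y mid -0.0019 w 0.0217 top z 0.1451
0.08 461 y mid -0.0016 w 0.0214 top z 0.1545
0.1 608 y mid -0.0018 w 0.0214 top z 0.1643
0.12 618 y mid -0.0015 w 0.0218 top z 0.1713
```

View pics/w2.png

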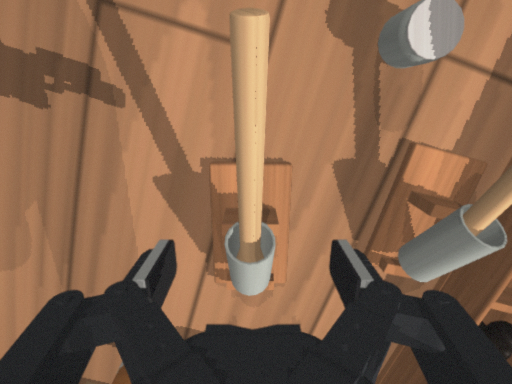

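The wrist view shows the handle running from (250,15) to the mouth at (250,240), midway between the pads. Depth puts its axis 2 mm off centre and 105 mm high, which agrees with the first estimate. I'll go down and grip.

Emit:
step_arm:
  commands:
    - {"gripper":-1,"x":0,"y":-2,"z":30,"spin":0}
    - {"gripper":-1,"x":0,"y":0,"z":30,"spin":0}
    - {"gripper":-1,"x":0,"y":0,"z":25,"spin":0}
    - {"gripper":-1,"x":0,"y":0,"z":14,"spin":0}
    - {"gripper":1,"x":0,"y":0,"z":0,"spin":0}
    - {"gripper":1,"x":0,"y":0,"z":0,"spin":0}
    - {"gripper":1,"x":0,"y":0,"z":0,"spin":0}
    - {"gripper":1,"x":0,"y":0,"z":0,"spin":0}
    - {"gripper":1,"x":0,"y":0,"z":0,"spin":0}
    - {"gripper":1,"x":0,"y":0,"z":0,"spin":0}
  force: 40

```text
time: 5.2
eef_pos: [0.4537, -0.1519, 0.0975]
tcp_rot: [0.596, 0.803, 0.0, 0.001]
contact_force: [-0.1, 0.7, 3.5]
opening: 0.244
finger_force: 39.0
```

Emit:
step_arm:
  commands:
    - {"gripper":1,"x":12.7,"y":0,"z":-8,"spin":0}
    - {"gripper":1,"x":12.7,"y":0,"z":-8,"spin":0}
    - {"gripper":1,"x":12.7,"y":0,"z":-8,"spin":0}
    - {"gripper":1,"x":12.7,"y":0,"z":-8,"spin":0}
    - {"gripper":1,"x":12.7,"y":0,"z":-8,"spin":0}
    - {"gripper":1,"x":12.7,"y":0,"z":-8,"spin":0}
    - {"gripper":1,"x":12.7,"y":0,"z":-8,"spin":0}
    - {"gripper":1,"x":12.7,"y":0,"z":-8,"spin":0}
    - {"gripper":1,"x":0,"y":0,"z":-10,"spin":0}
    - {"gripper":1,"x":0,"y":0,"z":-10,"spin":0}

```text
time: 6.2
eef_pos: [0.4235, -0.054, 0.1812]
tcp_rot: [0.596, 0.803, -0.0, 0.0]
contact_force: [0.3, -0.4, -1.7]
opening: 0.248
finger_force: 39.2
```

```bash
python3 w.py pics/w3.png
```

```text
tcp [ 0.4235 -0.054   0.1812] [-0.29   0.957 -0.   ] q6 -0.66
-0.16 15 y mid 0.0019 w 0.0581 top z 0.0608
-0.08 14 y mid 0.0131 w 0.0029 top z 0.1531
-0.06 131 y mid 0.0001 w 0.0205 top z 0.1709
-0.04 195 y mid 0.0003 w 0.0208 top z 0.1811
-0.02 265 y mid 0.0002 w 0.0209 top z 0.1904
-0.0 354 y mid 0.0003 w 0.0195 top z 0.1999
0.02 504 y mid 0.0003 w 0.0203 top z 0.2101
0.04 825 y mid 0.0006 w 0.021 top z 0.2196
0.06 1348 y mid 0.0007 w 0.021 top z 0.2292
0.08 2456 y mid 0.0008 w 0.0213 top z 0.2386
0.1 1663 y mid 0.0008 w 0.021 top z 0.2461
```

View pics/w3.png

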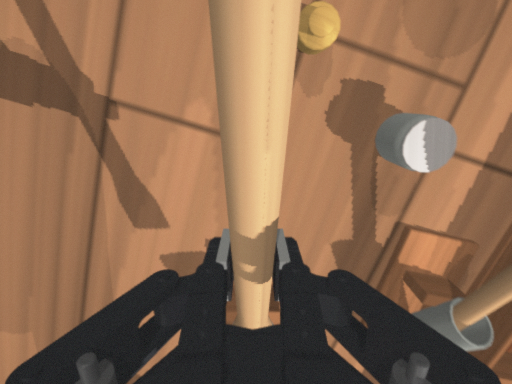

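Step 1 is done: the pestle is out, centred in the pads at (255,280), about 176 mm from the mouth. To tip the head up, I'll lay its underside on the can's fixed upper lip and lower the gripper, so the pestle pivots in the pads.

Emit:
step_arm:
  commands:
    - {"gripper":1,"x":0,"y":0,"z":-20,"spin":0}
    - {"gripper":1,"x":0,"y":0,"z":-20,"spin":0}
    - {"gripper":1,"x":-20,"y":0,"z":0,"spin":0}
    - {"gripper":1,"x":-20,"y":0,"z":0,"spin":0}
    - {"gripper":1,"x":-20,"y":0,"z":0,"spin":0}
    - {"gripper":1,"x":-21,"y":0,"z":0,"spin":0}
    - {"gripper":1,"x":0,"y":0,"z":15,"spin":0}
    - {"gripper":1,"x":0,"y":0,"z":15,"spin":0}
    - {"gripper":1,"x":0,"y":0,"z":10,"spin":0}
    - {"gripper":1,"x":0,"y":0,"z":0,"spin":0}
  force: 25

```text
time: 7.25
eef_pos: [0.446, -0.1317, 0.1786]
tcp_rot: [0.596, 0.803, -0.0, -0.002]
contact_force: [-0.6, -0.6, -1.1]
opening: 0.242
finger_force: 39.2
```

Emit:
step_arm:
  commands:
    - {"gripper":1,"x":0,"y":0,"z":8,"spin":0}
    - {"gripper":1,"x":0,"y":0,"z":8,"spin":0}
    - {"gripper":1,"x":0,"y":0,"z":8,"spin":0}
    - {"gripper":1,"x":0,"y":0,"z":8,"spin":0}
    - {"gripper":1,"x":0,"y":0,"z":8,"spin":0}
    - {"gripper":1,"x":0,"y":0,"z":0,"spin":0}
    - {"gripper":1,"x":0,"y":0,"z":0,"spin":0}
    - {"gripper":1,"x":0,"y":0,"z":0,"spin":0}
    - {"gripper":1,"x":0,"y":0,"z":0,"spin":0}
    - {"gripper":1,"x":0,"y":0,"z":0,"spin":0}

```text
time: 8.25
eef_pos: [0.4472, -0.1321, 0.1406]
tcp_rot: [0.596, 0.803, -0.0, 0.0]
contact_force: [3.0, -3.2, 0.5]
opening: 0.248
finger_force: 38.1
```

```bash
python3 w.py pics/w4.png
```

```text
tcp [ 0.4472 -0.1321  0.1406] [-0.289  0.957 -0.001] q6 -0.799
-0.04 272 y mid 0.0009 w 0.0208 top z 0.1488
-0.02 357 y mid 0.0006 w 0.0209 top z 0.1532
-0.0 466 y mid 0.0004 w 0.02 top z 0.1579
0.02 581 y mid 0.0002 w 0.0207 top z 0.1627
0.04 806 y mid 0.0001 w 0.0211 top z 0.1673
0.06 1096 y mid -0.0002 w 0.0211 top z 0.1721
0.08 1499 y mid -0.0003 w 0.0214 top z 0.1768
0.1 2134 y mid -0.0004 w 0.0212 top z 0.1815
```

It pivots: the tilt fell from 25° to 13°, with only about 4 N of contact force. Carrying on.

Emit:
step_arm:
  commands:
    - {"gripper":1,"x":0,"y":0,"z":8,"spin":0}
    - {"gripper":1,"x":0,"y":0,"z":8,"spin":0}
    - {"gripper":1,"x":0,"y":0,"z":8,"spin":0}
    - {"gripper":1,"x":0,"y":0,"z":8,"spin":0}
    - {"gripper":1,"x":0,"y":0,"z":8,"spin":0}
    - {"gripper":1,"x":0,"y":0,"z":8,"spin":0}
    - {"gripper":1,"x":0,"y":0,"z":8,"spin":0}
    - {"gripper":1,"x":0,"y":0,"z":8,"spin":0}
    - {"gripper":1,"x":0,"y":0,"z":3,"spin":0}
    - {"gripper":1,"x":0,"y":0,"z":0,"spin":0}

```text
time: 9.3
eef_pos: [0.4468, -0.1317, 0.0728]
tcp_rot: [0.596, 0.803, 0.0, -0.001]
contact_force: [1.3, -0.6, 2.7]
opening: 0.244
finger_force: 41.6
```

```bash
sed -i 's/P\[...,2\]>.06)/P[...,2]>.015)/' w.py; python3 w.py pics/w5.png
```

```text
tcp [ 0.4468 -0.1317  0.0728] [-0.289  0.957  0.001] q6 -0.799
-0.02 614 y mid 0.0007 w 0.0212 top z 0.1025
-0.0 788 y mid 0.0004 w 0.0199 top z 0.0928
0.02 758 y mid 0.0006 w 0.0211 top z 0.081
0.04 672 y mid 0.0001 w 0.0209 top z 0.0694
0.06 609 y mid -0.0003 w 0.0213 top z 0.0577
0.08 535 y mid -0.0003 w 0.0204 top z 0.0461
0.1 483 y mid -0.0002 w 0.0215 top z 0.0343
0.12 287 y mid -0.0003 w 0.0203 top z 0.0232
```

View pics/w5.png

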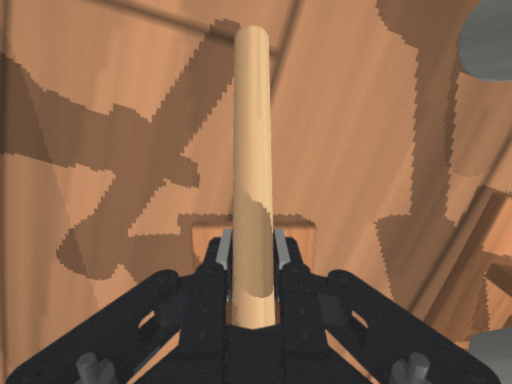

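The head is now up at about 30°, so step 2 is met: the handle dips to its butt at (252,35), and the length shows no slip in the grip. Next I'll lift clear and spin half a turn.

Emit:
step_arm:
  commands:
    - {"gripper":1,"x":0,"y":0,"z":-15,"spin":0}
    - {"gripper":1,"x":0,"y":0,"z":-30,"spin":0}
    - {"gripper":1,"x":0,"y":0,"z":-40,"spin":0}
    - {"gripper":1,"x":0,"y":0,"z":-40,"spin":0}
    - {"gripper":1,"x":0,"y":0,"z":-40,"spin":0}
    - {"gripper":1,"x":0,"y":0,"z":-40,"spin":0}
    - {"gripper":1,"x":0,"y":30,"z":-20,"spin":0}
    - {"gripper":1,"x":0,"y":30,"z":0,"spin":0}
    - {"gripper":1,"x":0,"y":30,"z":0,"spin":0}
    - {"gripper":1,"x":0,"y":10,"z":0,"spin":0}

```text
time: 10.35
eef_pos: [0.543, -0.1015, 0.2964]
tcp_rot: [0.596, 0.803, -0.0, -0.003]
contact_force: [0.1, -0.3, -0.8]
opening: 0.24
finger_force: 40.7
```

Emit:
step_arm:
  commands:
    - {"gripper":1,"x":0,"y":0,"z":0,"spin":8}
    - {"gripper":1,"x":0,"y":0,"z":0,"spin":8}
    - {"gripper":1,"x":0,"y":0,"z":0,"spin":8}
    - {"gripper":1,"x":0,"y":0,"z":0,"spin":8}
    - {"gripper":1,"x":0,"y":0,"z":0,"spin":8}
    - {"gripper":1,"x":0,"y":0,"z":0,"spin":8}
    - {"gripper":1,"x":0,"y":0,"z":0,"spin":8}
    - {"gripper":1,"x":0,"y":0,"z":0,"spin":8}
    - {"gripper":1,"x":0,"y":0,"z":0,"spin":8}
    - {"gripper":1,"x":0,"y":0,"z":0,"spin":8}

```text
time: 11.35
eef_pos: [0.541, -0.1025, 0.2966]
tcp_rot: [0.973, 0.229, -0.002, -0.002]
contact_force: [-0.3, -0.9, -2.5]
opening: 0.241
finger_force: 40.7
```

Emit:
step_arm:
  commands:
    - {"gripper":1,"x":0,"y":0,"z":0,"spin":8}
    - {"gripper":1,"x":0,"y":0,"z":0,"spin":8}
    - {"gripper":1,"x":0,"y":0,"z":0,"spin":8}
    - {"gripper":1,"x":0,"y":0,"z":0,"spin":8}
    - {"gripper":1,"x":0,"y":0,"z":0,"spin":8}
    - {"gripper":1,"x":0,"y":0,"z":0,"spin":8}
    - {"gripper":1,"x":0,"y":0,"z":0,"spin":8}
    - {"gripper":1,"x":0,"y":0,"z":0,"spin":8}
    - {"gripper":1,"x":0,"y":0,"z":0,"spin":8}
    - {"gripper":1,"x":0,"y":0,"z":0,"spin":8}

```text
time: 12.35
eef_pos: [0.5411, -0.1026, 0.2966]
tcp_rot: [0.893, -0.45, -0.003, 0.0]
contact_force: [0.1, -0.1, -1.3]
opening: 0.245
finger_force: 40.7
```

Emit:
step_arm:
  commands:
    - {"gripper":1,"x":0,"y":0,"z":0,"spin":8}
    - {"gripper":1,"x":0,"y":0,"z":0,"spin":8}
    - {"gripper":1,"x":0,"y":0,"z":0,"spin":4}
    - {"gripper":1,"x":0,"y":0,"z":0,"spin":0}
    - {"gripper":1,"x":-20,"y":0,"z":0,"spin":0}
    - {"gripper":1,"x":-30,"y":0,"z":0,"spin":0}
    - {"gripper":1,"x":0,"y":0,"z":0,"spin":0}
    - {"gripper":1,"x":0,"y":0,"z":0,"spin":0}
    - {"gripper":1,"x":0,"y":0,"z":0,"spin":0}
    - {"gripper":1,"x":0,"y":0,"z":0,"spin":0}

```text
time: 13.35
eef_pos: [0.5282, -0.0554, 0.2982]
tcp_rot: [0.803, -0.596, -0.0, 0.0]
contact_force: [0.8, -0.1, -0.4]
opening: 0.243
finger_force: 40.7
```

```bash
sed -i 's/<.25)/<.4)/' w.py; python3 w.py pics/w6.png
```

```text
tcp [ 0.5282 -0.0554  0.2982] [ 0.289 -0.957 -0.   ] q6 2.553
-0.02 397 y mid -0.0 w 0.0212 top z 0.3275
-0.0 751 y mid -0.0002 w 0.0192 top z 0.3192
0.02 743 y mid -0.0004 w 0.0206 top z 0.3081
0.04 676 y mid -0.0008 w 0.0206 top z 0.297
0.06 617 y mid -0.0007 w 0.0216 top z 0.286
0.08 579 y mid -0.0008 w 0.0207 top z 0.2754
0.1 517 y mid -0.0006 w 0.0216 top z 0.2644
0.12 453 y mid -0.0007 w 0.0207 top z 0.2532
```

Emit:
step_arm:
  commands:
    - {"gripper":1,"x":-27,"y":0,"z":0,"spin":0}
    - {"gripper":1,"x":0,"y":30,"z":0,"spin":0}
    - {"gripper":1,"x":0,"y":30,"z":0,"spin":0}
    - {"gripper":1,"x":0,"y":30,"z":0,"spin":0}
    - {"gripper":1,"x":0,"y":9,"z":0,"spin":0}
    - {"gripper":1,"x":0,"y":0,"z":35,"spin":0}
    - {"gripper":1,"x":0,"y":0,"z":35,"spin":0}
    - {"gripper":1,"x":0,"y":0,"z":30,"spin":0}
    - {"gripper":1,"x":0,"y":0,"z":22,"spin":0}
    - {"gripper":1,"x":0,"y":0,"z":0,"spin":0}

```text
time: 14.4
eef_pos: [0.4237, -0.0572, 0.1728]
tcp_rot: [0.803, -0.596, -0.004, 0.001]
contact_force: [-0.8, -0.1, -0.7]
opening: 0.243
finger_force: 40.7
```

```bash
python3 w.py pics/w7.png
```

```text
tcp [ 0.4237 -0.0572  0.1728] [ 0.289 -0.957 -0.005] q6 2.476
-0.02 394 y mid -0.0001 w 0.0212 top z 0.202
-0.0 742 y mid -0.0002 w 0.0192 top z 0.1938
0.02 737 y mid -0.0005 w 0.0206 top z 0.1824
0.04 667 y mid -0.0007 w 0.0205 top z 0.1716
0.06 619 y mid -0.0008 w 0.0216 top z 0.1605
0.08 577 y mid -0.0007 w 0.0206 top z 0.1495
0.1 521 y mid -0.0007 w 0.0216 top z 0.1385
0.12 453 y mid -0.0007 w 0.0207 top z 0.1272
0.14 7 y mid 0.005 w 0.0307 top z 0.0831
0.16 9 y mid -0.0019 w 0.061 top z 0.0607
```

View pics/w7.png

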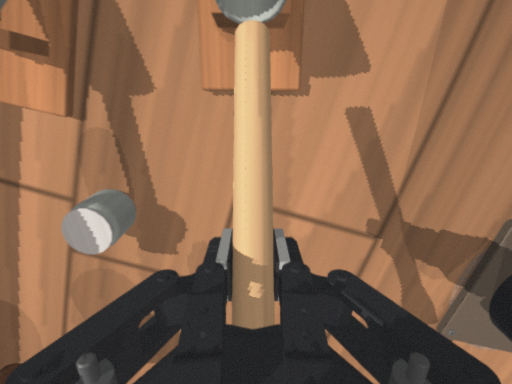

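The butt, at (252,25), is lined up with the mouth at (250,8). Now inserting along the can's axis.

Emit:
step_arm:
  commands:
    - {"gripper":1,"x":2,"y":-1,"z":-3,"spin":0}
    - {"gripper":1,"x":9.8,"y":0,"z":6.9,"spin":0}
    - {"gripper":1,"x":9.8,"y":0,"z":6.9,"spin":0}
    - {"gripper":1,"x":9.8,"y":0,"z":6.9,"spin":0}
    - {"gripper":1,"x":9.8,"y":0,"z":6.9,"spin":0}
    - {"gripper":1,"x":9.8,"y":0,"z":6.9,"spin":0}
    - {"gripper":1,"x":9.8,"y":0,"z":6.9,"spin":0}
    - {"gripper":1,"x":9.8,"y":0,"z":6.9,"spin":0}
    - {"gripper":1,"x":0,"y":0,"z":0,"spin":0}
    - {"gripper":1,"x":0,"y":0,"z":0,"spin":0}

```text
time: 15.45
eef_pos: [0.4469, -0.1253, 0.1307]
tcp_rot: [0.803, -0.596, -0.0, -0.0]
contact_force: [-0.5, 0.1, -1.2]
opening: 0.245
finger_force: 40.7
```

```bash
python3 w.py pics/w8.png
```

```text
tcp [ 0.4469 -0.1253  0.1307] [ 0.289 -0.957 -0.001] q6 2.356
-0.02 417 y mid -0.0001 w 0.0212 top z 0.1599
-0.0 768 y mid -0.0002 w 0.0193 top z 0.1517
0.02 730 y mid -0.0005 w 0.0205 top z 0.1407
0.04 674 y mid 0.0091 w 0.0402 top z 0.1296
0.06 618 y mid -0.0004 w 0.0208 top z 0.1184
0.08 627 y mid 0.0013 w 0.0623 top z 0.1077
```

Emit:
step_arm:
  commands:
    - {"gripper":1,"x":8,"y":0,"z":6,"spin":0}
    - {"gripper":1,"x":8,"y":0,"z":6,"spin":0}
    - {"gripper":1,"x":7,"y":0,"z":5.5,"spin":0}
    - {"gripper":1,"x":5,"y":0,"z":4,"spin":0}
    - {"gripper":1,"x":0,"y":0,"z":0,"spin":0}
    - {"gripper":1,"x":0,"y":0,"z":0,"spin":0}
    - {"gripper":1,"x":0,"y":0,"z":0,"spin":0}
    - {"gripper":1,"x":0,"y":0,"z":0,"spin":0}
    - {"gripper":1,"x":0,"y":0,"z":0,"spin":0}
    - {"gripper":1,"x":0,"y":0,"z":0,"spin":0}

```text
time: 16.5
eef_pos: [0.4552, -0.1518, 0.1097]
tcp_rot: [0.803, -0.596, 0.0, -0.0]
contact_force: [0.4, 0.3, -1.6]
opening: 0.238
finger_force: 40.7
```

```bash
python3 w.py pics/w9.png
```

```text
tcp [ 0.4552 -0.1518  0.1097] [ 0.29  -0.957  0.   ] q6 2.314
-0.02 408 y mid -0.0001 w 0.0212 top z 0.1392
-0.0 753 y mid -0.0002 w 0.0193 top z 0.1307
0.02 738 y mid -0.0005 w 0.0206 top z 0.1195
0.04 701 y mid 0.0015 w 0.0434 top z 0.1085
0.06 302 y mid 0.0018 w 0.0621 top z 0.1086
0.12 10 y mid 0.0019 w 0.0492 top z 0.0509
0.14 47 y mid 0.0022 w 0.0616 top z 0.0311
```

View pics/w9.png

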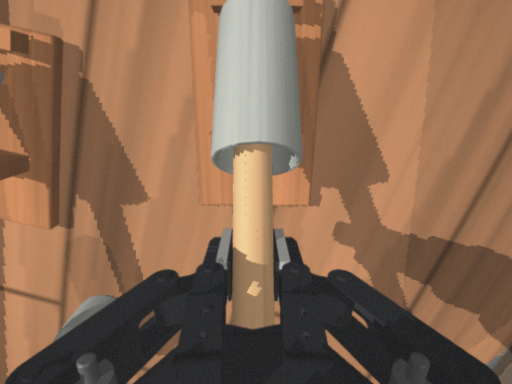

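The handle is inside the can (mouth at (255,150)) and roughly centred. A small push to the floor, then release and retreat.

Emit:
step_arm:
  commands:
    - {"gripper":1,"x":1.6,"y":0,"z":1.2,"spin":0}
    - {"gripper":1,"x":1.6,"y":0,"z":1.2,"spin":0}
    - {"gripper":1,"x":0,"y":0,"z":0,"spin":0}
    - {"gripper":-1,"x":0,"y":0,"z":0,"spin":0}
    - {"gripper":-1,"x":0,"y":0,"z":0,"spin":0}
    - {"gripper":-1,"x":0,"y":0,"z":0,"spin":0}
    - {"gripper":-1,"x":0,"y":0,"z":0,"spin":0}
    - {"gripper":-1,"x":0,"y":0,"z":0,"spin":0}
    - {"gripper":-1,"x":0,"y":0,"z":0,"spin":0}
    - {"gripper":-1,"x":0,"y":0,"z":0,"spin":0}

```text
time: 17.55
eef_pos: [0.4561, -0.155, 0.1072]
tcp_rot: [0.803, -0.596, 0.0, -0.0]
contact_force: [-0.5, 1.0, 0.4]
opening: 0.998
finger_force: 0.0
```

Emit:
step_arm:
  commands:
    - {"gripper":-1,"x":0,"y":0,"z":-10,"spin":0}
    - {"gripper":-1,"x":0,"y":0,"z":-20,"spin":0}
    - {"gripper":-1,"x":0,"y":0,"z":-30,"spin":0}
    - {"gripper":-1,"x":0,"y":0,"z":-30,"spin":0}
    - {"gripper":-1,"x":0,"y":0,"z":-30,"spin":0}
    - {"gripper":-1,"x":0,"y":0,"z":-30,"spin":0}
    - {"gripper":-1,"x":30,"y":0,"z":-30,"spin":0}
    - {"gripper":-1,"x":40,"y":0,"z":0,"spin":0}
    - {"gripper":-1,"x":40,"y":0,"z":0,"spin":0}
    - {"gripper":-1,"x":0,"y":0,"z":0,"spin":0}

```text
time: 18.55
eef_pos: [0.4884, -0.2639, 0.2879]
tcp_rot: [0.802, -0.597, 0.001, 0.001]
contact_force: [-0.4, 0.5, -0.9]
opening: 1.001
finger_force: 0.0
```

```bash
python3 - <<'E'
from h import *
c=cam('scene');P=cloud(c);cv2.imwrite('pics/f.png',c['color'][...,::-1])
h=cv2.cvtColor(c['color'],cv2.COLOR_RGB2HSV)
np.set_printoptions(precision=4,suppress=True)
mouth=np.array([.467,-.197,.094]);H=np.array([-.289,.957,0]);Y=np.array([.957,.289,0])
d=P-mouth;a=d@H;b=d@Y
m=(abs(b)<.03)&(a>.03)&(a<.25)&(P[...,2]>.05)&(h[...,1]>70)
q=P[m];a=a[m]
dd=H*.906+np.array([0,0,.4226]);t=(q-mouth)@dd
print(m.sum(),'head end along axis from mouth',np.percentile(t,[1,99,100]))
print('slope deg',np.degrees(np.arctan(np.polyfit(a[a<.12],q[a<.12,2],1)[0])))
print(get_state()['time'])
E
```

```text
1352 head end along axis from mouth [0.0325 0.183  0.1848]
slope deg 21.43843342346254
18.6
```

View pics/f.png

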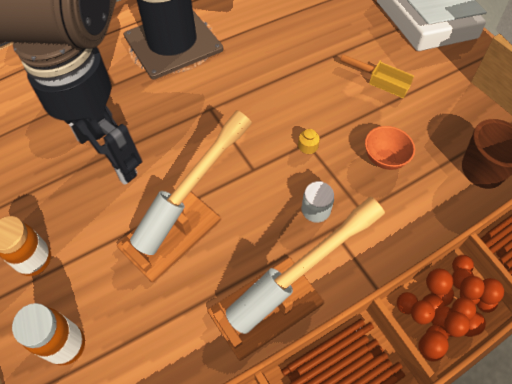

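The picture shows the pestle back in its pot with the head out at (235,125). The head end is 184 mm beyond the mouth, so the butt is about 96 mm deep, on the floor, with a loll of about 13°. The other pestle looks unmoved and the gripper is clear.

```bash
python3 -c "
from plant import *
print(sign_off())"
```

```text
the job is handed in; nothing more can be done
None
```

The pestle is back in its own pot, handle first and down to the floor with its head out; I let go and handed the job in at 18.6 s, with the other pestle apparently undisturbed (no verdict was returned).

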